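# Load the drill-press rack with the hole saws of the next job, in their order of use

## Robot

A 6-joint arm with a two-finger parallel gripper is mounted at the origin on the work surface. World frame = base frame: x ahead of the robot, y to its left, z up, the work surface at z = 0. Lengths are in mm, angles in degrees, forces in N, time in s.
With the tool pointing down it reaches from about 275 to 850 mm from the base axis. Payload 5.2 kg.
Tool frame: the origin (TCP) lies between the finger pads; the fingertips stand 17 mm ahead of it and the grasp point (between the pads) lies 2 mm behind it; z points along the fingers, y is the direction in which the jaws open and shut (so a half turn about z gives the same grasp; the last joint's range is limited). The gripper opens to 85 mm and grips with 20 to 120 N. Pads are 22 mm wide; open, the fingers measure 114 mm over their backs; the gripper's body (76 mm by 85 mm) begins 54 mm behind the grasp point. The pads swing forward as they close: fully open they stand 13 mm farther back than shut.
Start: joints at [-82.323, 14.817, 87.949, -0, 77.235, -11.62], TCP at [181.779, -519.097, 212.11] pointing down, gripper open.
Joint ranges: [-179.93, 179.93], [-52.35, 119.4], [10.71, 147.94], [-69.91, 249.91], [12.55, 155.21], [-178.61, 178.61]. Speed limits (degrees/s): [147.25, 147.25, 180, 180, 180, 180].

## Interface

Orientations are given as a 3x3 rotation matrix whose columns are the frame's x, y, z axes.
In Python, from bench import env gives the robot as it stands.
- The arm moves only by the tool send_rows, never from a script. Its argument "plan" is one flat list of numbers, 4 for each row, row after row: the shift along the tool's x, y, z in m, then the turn about the tool's z in rad. A call has exactly 10 rows; each row shifts and turns the commanded pose from where the row before left it, along the tool's axes as they then stand; what a row does not reach is not made up. A row lasts 1/8 s, in which the tool goes at most 62.5 mm and 10.7 degrees, less where a joint would pass 70% of its speed; a pose out of reach is approached as far as the arm can. A call is refused whole if a number of a shift passes 0.0625 or a number of a turn 0.188, either way. A call with a gripper value outside its range is refused whole. "jaw" is the finger opening in m, from 0 to 0.0854, set as the call begins (left out, the last holds). The fingers move at their own pace and stop on an object; "grip_force" is the grip in N (left out, the last holds). Time passes only in rows, so rows that do not move let the fingers close, or fill a call up. It gives the time, the measured TCP pose, the force and the opening at its end, in the units of the state.
- env.get_obs(): the state, without advancing time (a new reading comes with each control period).
- env.get_image(name): name is "scene" or "top"; returns the picture (400x640x3 uint8, red, green, blue); there is no depth.
- env.camera_info(name): a dict with "mtx" (3x3 intrinsics, pixels), "rvec" (rotation vector, rad) and "tvec" (3), from world to camera coordinates, as OpenCV has them. Camera axes: x right, y down, z forward; pixel columns grow to the right and rows downward; lengths in mm; the calibration is good to about 2 mm. A picture is of the moment at which its call begins. camera_info takes no time and is no camera call.
- env.hand_in(): hands the job in, once; it reports no verdict.
The state is a dict: "t": time; "qpos": joint angles; "joint_velocities": joint speeds; "tau": joint torques, N m; "tcp_pos": TCP position; "tool_rot": TCP orientation; "contact_force": force on the tool from outside, world axes, zero at the start; "moment": the same for the moment, N m; "opening": opening from 0.0 (shut) to 1.0 (fully open).
Only numpy, scipy, OpenCV 4.12 (cv2) and the standard library are available. Lean on these libraries where they do the work, as an engineer would, in place of code of your own. Each camera call takes 0.05 s, during which the arm holds its last target. There are 200 camera calls.

## Task

The four hole saws on the plywood kit board stand in the order in which the next drilling job uses them. Move them all to the empty drill-press rack, one on each pin, standing flat and mouth down as they do now, so that the row reads in the same order from left to right (as seen from the robot) as it did on the kit board.

Things in the scene. Friction and masses are not known exactly. Their poses are not given: they have to be found in the camera images.
- saw35_center (a point): Hole saw 35: a grey steel cup 35 mm in outside diameter and 48 mm high, standing mouth down with its teeth on the board and its closed back plate (5 mm thick) on top; wall 3 mm, so 29 mm wide and 43 mm deep inside; about 90 g. The point is the centre of the cup, 24 mm above its teeth; z points up through the back plate. Round, so its turn about z does not matter.
- saw44_center (a point): Hole saw 44: a grey steel cup 44 mm in outside diameter and 48 mm high, standing mouth down with its teeth on the board and its closed back plate (5 mm thick) on top; wall 3 mm, so 38 mm wide and 43 mm deep inside; about 120 g. The point is the centre of the cup, 24 mm above its teeth; z points up through the back plate. Round, so its turn about z does not matter.
- saw54_center (a point): Hole saw 54: a grey steel cup 54 mm in outside diameter and 48 mm high, standing mouth down with its teeth on the board and its closed back plate (5 mm thick) on top; wall 3 mm, so 48 mm wide and 43 mm deep inside; about 160 g. The point is the centre of the cup, 24 mm above its teeth; z points up through the back plate. Round, so its turn about z does not matter.
- saw65_center (a point): Hole saw 65: a grey steel cup 65 mm in outside diameter and 48 mm high, standing mouth down with its teeth on the board and its closed back plate (5 mm thick) on top; wall 3 mm, so 59 mm wide and 43 mm deep inside; about 210 g. The point is the centre of the cup, 24 mm above its teeth; z points up through the back plate. Round, so its turn about z does not matter.
- post35: One of the four identical wooden posts (10 mm diameter, 30 mm high) of the kit board, fixed to it: the one over which hole saw 35 stands at the start. It may be in any of the four places of the row. Origin at its foot, on the board's upper face; its top is hidden inside the saw until that is lifted away.
- post44: One of the four identical wooden posts (10 mm diameter, 30 mm high) of the kit board, fixed to it: the one over which hole saw 44 stands at the start. It may be in any of the four places of the row. Origin at its foot, on the board's upper face; its top is hidden inside the saw until that is lifted away.
- post54: One of the four identical wooden posts (10 mm diameter, 30 mm high) of the kit board, fixed to it: the one over which hole saw 54 stands at the start. It may be in any of the four places of the row. Origin at its foot, on the board's upper face; its top is hidden inside the saw until that is lifted away.
- post65: One of the four identical wooden posts (10 mm diameter, 30 mm high) of the kit board, fixed to it: the one over which hole saw 65 stands at the start. It may be in any of the four places of the row. Origin at its foot, on the board's upper face; its top is hidden inside the saw until that is lifted away.
- kitboard: Kit board carrying the saws at the start: light plywood, 90 (x) by 350 (y) by 18 mm thick, fixed to the bench, on the robot's left or right. Four posts along its y axis, at y = +127.5, +42.5, -42.5, -127.5 mm, x = 0. Origin: centre of the underside, on the bench. y points left and x away from the robot, turned up to 0.25 rad.
- press_rack: Drill-press rack, empty at the start, on the other side: brown beech strip 80 (x) by 335 mm (y) on a dark steel strap, upper face 30 mm above the bench. Four steel pins, 10 mm in diameter, rising 30 mm above that face, along its y axis, at y = +127.5, +42.5, -42.5, -127.5 mm, x = 0. Origin: centre of the underside, on the bench. y points left and x away from the robot, turned up to 0.25 rad.

How it is judged (in metres and radians):
At the end, for the whole second after the job is handed in: Each saw stands over the rack pin whose place in the row, from the left, is that of the post it started on: centre within 15, 18, 22, 26 mm (saws 35, 44, 54, 65) of the pin along and across the row, 54 mm above the bench within 5 mm, upright within 0.1 rad, released and at rest (((y of post35 in the frame of kitboard between 0.1075 and 0.1475 m and y of saw35_center in the frame of press_rack between 0.1125 and 0.1425 m) or (y of post35 in the frame of kitboard between 0.0225 and 0.0625 m and y of saw35_center in the frame of press_rack between 0.0275 and 0.0575 m) or (y of post35 in the frame of kitboard between -0.0625 and -0.0225 m and y of saw35_center in the frame of press_rack between -0.0575 and -0.0275 m) or (y of post35 in the frame of kitboard between -0.1475 and -0.1075 m and y of saw35_center in the frame of press_rack between -0.1425 and -0.1125 m)) and x of saw35_center in the frame of press_rack between -0.015 and 0.015 m and height (world z) of saw35_center between 0.049 and 0.059 m and angle between each of saw35_center, saw44_center, saw54_center, saw65_center's own z axis and vertical below 0.1 rad and linear speed of each of saw35, saw44, saw54, saw65 below 0.02 m/s and angular speed of each of saw35, saw44, saw54, saw65 below 0.2 rad/s and ((y of post44 in the frame of kitboard between 0.1075 and 0.1475 m and y of saw44_center in the frame of press_rack between 0.1095 and 0.1455 m) or (y of post44 in the frame of kitboard between 0.0225 and 0.0625 m and y of saw44_center in the frame of press_rack between 0.0245 and 0.0605 m) or (y of post44 in the frame of kitboard between -0.0625 and -0.0225 m and y of saw44_center in the frame of press_rack between -0.0605 and -0.0245 m) or (y of post44 in the frame of kitboard between -0.1475 and -0.1075 m and y of saw44_center in the frame of press_rack between -0.1455 and -0.1095 m)) and x of saw44_center in the frame of press_rack between -0.018 and 0.018 m and height (world z) of saw44_center between 0.049 and 0.059 m and ((y of post54 in the frame of kitboard between 0.1075 and 0.1475 m and y of saw54_center in the frame of press_rack between 0.1055 and 0.1495 m) or (y of post54 in the frame of kitboard between 0.0225 and 0.0625 m and y of saw54_center in the frame of press_rack between 0.0205 and 0.0645 m) or (y of post54 in the frame of kitboard between -0.0625 and -0.0225 m and y of saw54_center in the frame of press_rack between -0.0645 and -0.0205 m) or (y of post54 in the frame of kitboard between -0.1475 and -0.1075 m and y of saw54_center in the frame of press_rack between -0.1495 and -0.1055 m)) and x of saw54_center in the frame of press_rack between -0.022 and 0.022 m and height (world z) of saw54_center between 0.049 and 0.059 m and ((y of post65 in the frame of kitboard between 0.1075 and 0.1475 m and y of saw65_center in the frame of press_rack between 0.1015 and 0.1535 m) or (y of post65 in the frame of kitboard between 0.0225 and 0.0625 m and y of saw65_center in the frame of press_rack between 0.0165 and 0.0685 m) or (y of post65 in the frame of kitboard between -0.0625 and -0.0225 m and y of saw65_center in the frame of press_rack between -0.0685 and -0.0165 m) or (y of post65 in the frame of kitboard between -0.1475 and -0.1075 m and y of saw65_center in the frame of press_rack between -0.1535 and -0.1015 m)) and x of saw65_center in the frame of press_rack between -0.026 and 0.026 m and height (world z) of saw65_center between 0.049 and 0.059 m); the robot touches nothing.
It also fails if it takes over 96 s, if anything falls off the work surface, if the arm or the gripper's body presses on something with over 40 N, if the wrist force passes 120 N, or if a joint passes its speed limit or range.

## Working session

There is one attempt and no reset: what is moved stays moved. The work goes in short steps, Python scripts to look and compute and a tool call to move; the robot and the scene stay as the last step left them, time stands still between calls to the robot, and variables do not carry over. Pictures are saved under pics/ and viewed, about 12 in all and at most 16, crops included, and the job is handed in when it is done.

Besides the shell and the picture viewer there is one more tool, called after "Request:" by a JSON object that holds its "method" and its "body", one argument or row to a line. send_rows: Moves the arm, as the interface text tells. Its arguments: {"type":"object","properties":{"plan":{"type":"array"},"jaw":{"type":"number"},"grip_force":{"type":"number"}},"required":["plan"]}

```bash
mkdir -p pics; ls; python3 - <<'E'
from bench import env
import cv2
for n in("scene","top"):
    im=env.get_image(n); cv2.imwrite(f"pics/{n}0.png",im[:,:,::-1])
    c=env.camera_info(n); print(n,c)
o=env.get_obs(); print(o)
E
```

```text
pics
scene {'mtx': array([[360.88041868,   0.        , 321.51576767],
       [  0.        , 360.88041868, 201.99811312],
       [  0.        ,   0.        ,   1.        ]]), 'rvec': array([ 0.77946773,  2.47679211, -1.26142292]), 'tvec': array([ 451.99091084, -126.70327974, 1147.24188824])}
top {'mtx': array([[366.64851532,   0.        , 317.76194381],
       [  0.        , 366.64851532, 206.53376482],
       [  0.        ,   0.        ,   1.        ]]), 'rvec': array([ 2.1396988 , -2.16301764,  0.11502374]), 'tvec': array([  2.78687935, 527.68140277, 995.09594884])}
{'t': 0.1, 'qpos': array([-8.23217792e+01,  1.48540028e+01,  8.80042421e+01,  8.12982135e-04,
        7.72353398e+01, -1.16202739e+01]), 'joint_velocities': array([ 0.0885023 , -0.10649821, -0.10239278,  0.0095108 , -0.1158183 ,
       -0.03188435]), 'tau': array([ 2.25980519e-03, -4.46969140e+01, -2.91249561e+01, -2.00022318e-04,
        6.31364193e-03, -1.52957817e-06]), 'tcp_pos': array([ 181.72169765, -518.58013357,  211.37196784]), 'tool_rot': array([[ 9.43810710e-01,  3.30486463e-01, -2.04518129e-04],
       [ 3.30486349e-01, -9.43809381e-01,  1.62056588e-03],
       [ 3.42548956e-04, -1.59709788e-03, -9.99998666e-01]]), 'contact_force': array([ 0.52625335, -0.13600511, -0.69107079]), 'moment': array([-0.01571833,  0.00510481,  0.01472292]), 'opening': 0.9988724420509941}
```

View pics/top0.png

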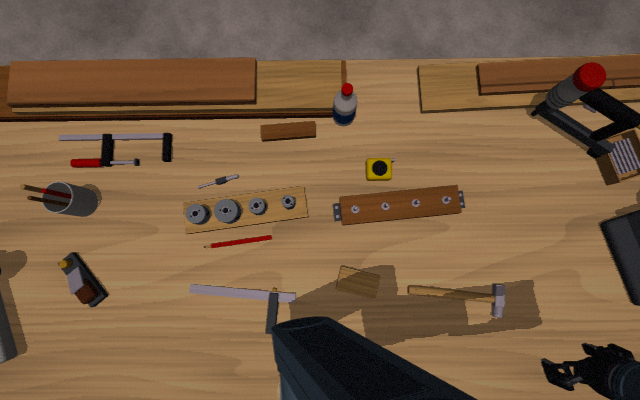

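View pics/scene0.png

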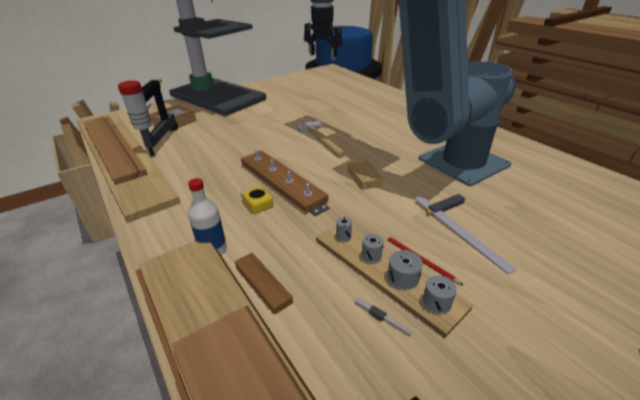

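Top view: the kit board is on the left with saws at about (197,214), (228,211), (257,206), (289,201). The rack is on the right with pins at about (355,210), (386,206), (416,203), (446,200). By size the saws look like 54, 65, 44, 35. Next I'll measure them.

```bash
cat > h.py <<'E'
import numpy as np, cv2
from bench import env
def cam(n):
    c=env.camera_info(n); R=cv2.Rodrigues(c['rvec'])[0]; return c['mtx'],R,np.array(c['tvec']).reshape(3)
def ray(n,uv,z):
    K,R,t=cam(n); d=R.T@np.linalg.inv(K)@np.array([uv[0],uv[1],1.]); o=-R.T@t
    return o+d*(z-o[2])/d[2]
def proj(n,p):
    K,R,t=cam(n); q=K@(R@np.asarray(p,float)+t); return q[:2]/q[2]
def state():
    o=env.get_obs(); R=o['tool_rot']; return o,R
E
python3 - <<'E'
from h import *
im=env.get_image("top")[:,:,::-1].copy()
hsv=cv2.cvtColor(im,cv2.COLOR_BGR2HSV)
m=((hsv[...,1]<75)&(hsv[...,2]>50)).astype(np.uint8)*255
r=np.zeros_like(m); r[185:228,180:312]=m[185:228,180:312]; r[190:216,345:455]=m[190:216,345:455]
r=cv2.morphologyEx(r,cv2.MORPH_CLOSE,np.ones((3,3)))
for c in cv2.findContours(r,cv2.RETR_EXTERNAL,cv2.CHAIN_APPROX_NONE)[0]:
    a=cv2.contourArea(c)
    if a<8: continue
    (u,v),rad=cv2.minEnclosingCircle(c); x,y,w,h=cv2.boundingRect(c)
    z=66 if u<330 else 60
    print("blob",round(u,1),round(v,1),round(rad,1),a,(x,y,w,h),ray("top",(u,v),z).round(1))
for name,box,f in(("a",(180,180,315,240),6),("b",(330,180,470,230),5.7)):
    x0,y0,x1,y1=box; cv2.imwrite(f"pics/top_{name}.png",cv2.resize(im[y0:y1,x0:x1],None,fx=f,fy=f,interpolation=cv2.INTER_CUBIC))
sc=env.get_image("scene")[:,:,::-1]; cv2.imwrite("pics/sc_a.png",cv2.resize(sc[140:330,230:480],None,fx=3.1,fy=3.1,interpolation=cv2.INTER_CUBIC))
for n in("top","scene"):
    K,R,t=cam(n); print(n,-R.T@t)
E
```

```text
blob 354.7 209.0 3.8 37.0 (351, 206, 8, 7) [ 516.3 -103.7   60. ]
blob 195.7 214.2 10.7 284.0 (186, 204, 20, 21) [506.4 328.5  66. ]
blob 384.8 205.7 3.9 38.0 (381, 202, 8, 8) [ 524.3 -185.7   60. ]
blob 415.5 202.5 3.8 38.0 (412, 199, 8, 8) [ 532.2 -269.1   60. ]
blob 227.0 211.0 13.5 424.5 (214, 199, 24, 25) [514.2 243.2  66. ]
blob 256.5 206.5 9.2 187.5 (249, 198, 16, 17) [525.5 162.9  66. ]
blob 446.0 199.0 4.5 42.0 (442, 196, 9, 8) [ 540.8 -352.    60. ]
blob 287.5 201.5 6.7 112.5 (281, 195, 14, 14) [538.3  78.7  66. ]
top [ 402.65526065  -17.76301196 1051.77212047]
scene [930.85395652 573.33689494 584.21671599]
```

View pics/top_a.png

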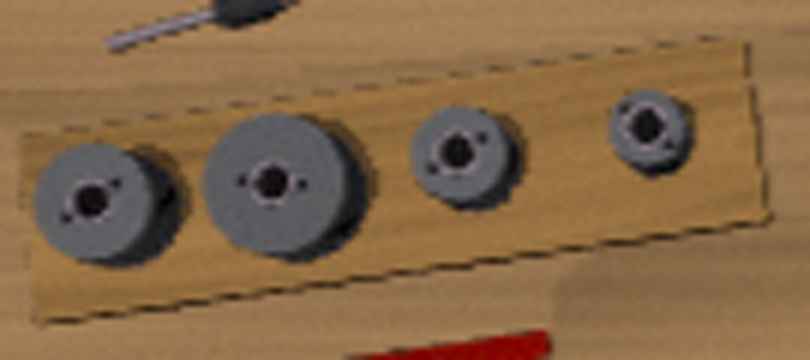

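View pics/top_b.png

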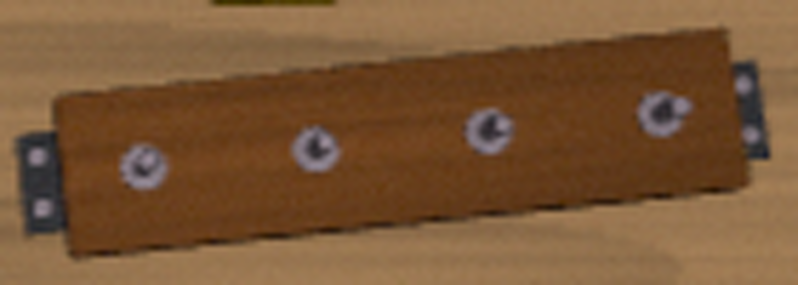

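View pics/sc_a.png

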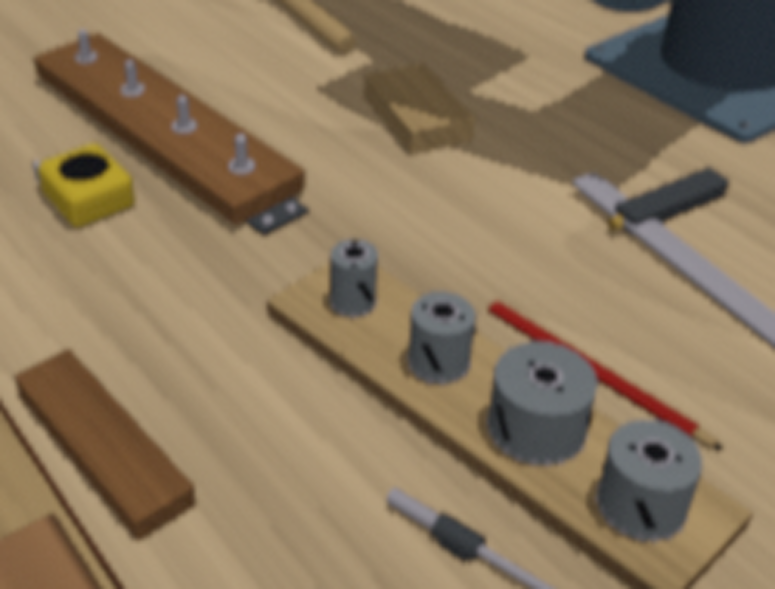

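```bash
python3 - <<'E'
from h import *
def bk(p,s,o): return ((p[0]+.5)/s-.5+o[0],(p[1]+.5)/s-.5+o[1])
A=[(93.5,203.5),(274,184),(457.5,152.5),(648,126)]; S=[(655,452),(545,374),(443,311),(354,253)]
P=[(144,167),(316,150),(489,131),(662,114)]; Q=[(241,165),(184,125),(132,90),(86,57)]
for L,M,z,sc,o in((A,S,66,6,(180,180)),(P,Q,31,5.7,(330,180))):
    W=[]
    for a,s in zip(L,M):
        w1=ray("top",bk(a,sc,o),z); w2=ray("scene",bk(s,3.1,(230,140)),z); W.append(w1); print(w1.round(1),w2.round(1))
    W=np.array(W); print("spacing",np.linalg.norm(np.diff(W[:,:2],axis=0),axis=1).round(1)); c=W.mean(0); d=W[0]-W[3]; print("yaw deg",np.degrees(np.arctan2(-d[0],d[1])),c)
for n,L,s,o,z in(("board",[(20,135),(748,40),(768,218),(37,322)],6,(180,180),18),("rack",[(55,97),(728,30),(748,187),(70,257)],5.7,(330,180),30)):
    W=np.array([ray("top",bk(p,s,o),z) for p in L]); print(n,W.round(1).tolist(),W.mean(0).round(1)); d=W[0]+W[3]-W[1]-W[2]; 
    yaw=np.arctan2(-d[0],d[1]); print(np.degrees(yaw)); R=np.array([[np.cos(yaw),-np.sin(yaw)],[np.sin(yaw),np.cos(yaw)]])
    for y in(127.5,42.5,-42.5,-127.5): print((W.mean(0)[:2]+R@[0,y]).round(1))
E
```

```text
[508.4 329.9  66. ] [506.7 327.9  66. ]
[516.3 248.   66. ] [513.7 244.7  66. ]
[529.7 164.8  66. ] [527.4 162.   66. ]
[540.8  78.4  66. ] [538.9  77.2  66. ]
spacing [82.3 84.2 87.1]
yaw deg 7.341696615447214 [523.81474665 205.29577173  66.        ]
[ 520.  -106.6   31. ] [ 519.1 -108.6   31. ]
[ 527.4 -191.1   31. ] [ 526.9 -193.    31. ]
[ 535.8 -276.1   31. ] [ 536.1 -276.    31. ]
[ 543.2 -360.9   31. ] [ 543.1 -360.4   31. ]
spacing [84.8 85.4 85.2]
yaw deg 5.212426502853356 [ 531.57478233 -233.70055182   31.        ]
board [[546.8, 383.1, 18.0], [588.4, 35.4, 18.0], [503.0, 26.4, 18.0], [457.6, 371.9, 18.0]] [523.9 204.2  18. ]
7.146255117059854
[508.1 330.7]
[518.7 246.3]
[529.2 162. ]
[539.8  77.7]
rack [[555.4, -63.6, 30.0], [584.7, -395.8, 30.0], [506.8, -401.2, 30.0], [476.2, -69.6, 30.0]] [ 530.8 -232.6   30. ]
5.159639689742901
[ 519.3 -105.6]
[ 527.  -190.2]
[ 534.6 -274.9]
[ 542.2 -359.6]
```

Both cameras agree within 3 mm, the pin spacing comes out at 85 mm, and the board outline centre matches the row. Left to right the order is 54, 65, 44, 35. I'll use one tool yaw of about 96.2° (tool x to the left, jaws across the row) for everything.

Request:
{"method": "send_rows", "body": {
  "plan": [0,0,0.005,-0.168,0,0,0.005,-0.168,0,0,0.005,-0.168,0,0,0.005,-0.168,0,0,0.005,-0.168,0,0,0.005,-0.168,0,0,0.005,-0.168,0,0,0.005,-0.168,0.04,0.03,0,0,0.04,0.03,0,0],
  "jaw": 0.0854,
  "grip_force": 40
}}

```text
t: 1.45
tcp_pos: [232.8, -432.0, 171.6]
tool_rot: [[-0.108, 0.994, -0.0], [0.994, 0.108, 0.001], [0.001, 0.0, -1.0]]
contact_force: [2.0, 0.5, 0.2]
opening: 0.997
```

Request:
{"method": "send_rows", "body": {
  "plan": [0.046,0.035,0,0,0.046,0.035,0,0,0.046,0.035,0,0,0.046,0.035,0,0,0.046,0.035,0,0,0.046,0.035,0,0,0.046,0.035,0,0,0.046,0.035,0,0,0.046,0.035,0,0,0,0,0,0]
}}

```text
t: 2.7
tcp_pos: [501.4, 16.5, 171.9]
tool_rot: [[-0.115, 0.993, 0.0], [0.993, 0.115, 0.001], [0.001, 0.0, -1.0]]
contact_force: [-0.3, -0.8, 0.7]
opening: 1.0
```

```bash
cat >> h.py <<'E'
S={54:(507.5,329),65:(515,246.3),44:(528.5,163.4),35:(540,77.8)}
P={54:(519.5,-107.5),65:(527,-192),44:(536,-276),35:(543,-360.5)}
def go(*ts):
    o,R=state(); p=o['tcp_pos']; print("t",round(o['t'],2),"tcp",p.round(1),"yaw",np.degrees(np.arctan2(R[1,0],R[0,0])).round(2),"zdown",R[2,2].round(5),"F",o['contact_force'].round(1),"open",round(o['opening']*85.4,1))
    for t in ts: print("to",t,"tool shift mm",(R.T@(np.array(t)-p)).round(1)); 
E
python3 -c "
from h import *
go((*S[35],120),(*S[35],46))"
```

```text
t 2.7 tcp [501.4  16.5 171.9] yaw 96.63 zdown -1.0 F [-0.3 -0.8  0.7] open 85.4
to (540, 77.8, 120) tool shift mm [56.4 45.4 51.9]
to (540, 77.8, 46) tool shift mm [ 56.3  45.4 125.9]
```

Request:
{"method": "send_rows", "body": {
  "plan": [0.014,0.0115,0.012,0,0.014,0.0115,0.012,0,0.014,0.0115,0.012,0,0.014,0.0115,0.012,0,0,0,0.0195,0,0,0,0.0195,0,0,0,0.0195,0,0,0,0.0195,0,0,0,0,0,0,0,0,0]
}}

```text
t: 3.95
tcp_pos: [540.4, 74.0, 46.4]
tool_rot: [[-0.11, 0.994, 0.0], [0.994, 0.11, -0.0], [-0.0, 0.0, -1.0]]
contact_force: [-0.5, 0.7, 1.2]
opening: 0.999
```

Request:
{"method": "send_rows", "body": {
  "plan": [0,0,0,0,0,0,0,0,0,0,0,0,0,0,0,0,0,0,0,0,0,0,0,0,0,0,0,0,0,0,0,0,0,0,0,0,0,0,0,0],
  "jaw": 0.0
}}

```text
t: 5.2
tcp_pos: [541.6, 73.0, 52.2]
tool_rot: [[-0.11, 0.994, 0.006], [0.994, 0.11, -0.002], [-0.002, 0.006, -1.0]]
contact_force: [-12.4, -3.0, 42.9]
opening: 0.003
```

```bash
python3 -c "
from h import *
go((*S[35],140),(*P[35],140))
im=env.get_image('scene')[:,:,::-1]; cv2.imwrite('pics/g35.png',cv2.resize(im[130:330,230:480],None,fx=3,fy=3))"
```

```text
t 5.2 tcp [541.6  73.   52.2] yaw 96.34 zdown -0.99998 F [-12.4  -3.   42.9] open 0.2
to (540, 77.8, 140) tool shift mm [  4.7  -0.6 -87.8]
to (543, -360.5, 140) tool shift mm [-431.3  -46.   -87. ]
```

View pics/g35.png

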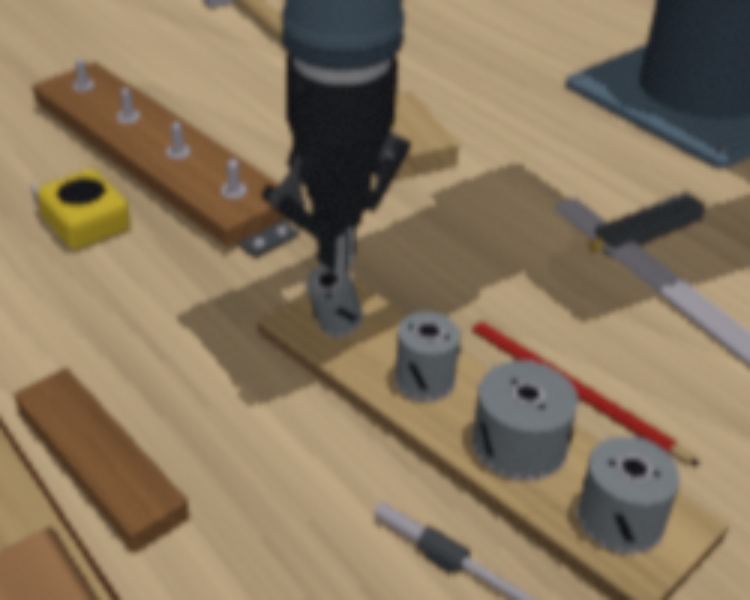

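The picture shows the jaws shut fully beside the saw. The 35 slipped sideways off the 4 to 5 mm lateral offset, and it now leans on its post. I'll back straight up and look.

Request:
{"method": "send_rows", "body": {
  "plan": [0,0,-0.006,0,0,0,-0.006,0,0,0,-0.008,0,0,0,-0.01,0,0,0,-0.015,0,0,0,-0.015,0,0,0,-0.015,0,0,0,-0.015,0,0,0,0,0,0,0,0,0]
}}

```text
t: 6.5
tcp_pos: [539.5, 73.8, 135.8]
tool_rot: [[-0.11, 0.994, -0.001], [0.994, 0.11, 0.0], [0.0, -0.001, -1.0]]
contact_force: [-0.2, -0.1, 0.3]
opening: 0.002
```

```bash
python3 -c "
from h import *
go((*S[35],140))
im=env.get_image('scene')[:,:,::-1]; tp=env.get_image('top')[:,:,::-1]
a=cv2.resize(im[170:330,290:450],None,fx=3.5,fy=3.5,interpolation=cv2.INTER_CUBIC)[:400,:400]; a=cv2.resize(im[190:290,300:400],None,fx=4,fy=4,interpolation=cv2.INTER_CUBIC)
b=cv2.resize(tp[160:260,230:330],None,fx=4,fy=4,interpolation=cv2.INTER_CUBIC)
cv2.imwrite('pics/l35.png',np.hstack([a,b]))"
```

```text
t 6.5 tcp [539.5  73.8 135.8] yaw 96.3 zdown -1.0 F [-0.2 -0.1  0.3] open 0.2
to (540, 77.8, 140) tool shift mm [ 3.9  0.9 -4.2]
```

View pics/l35.png

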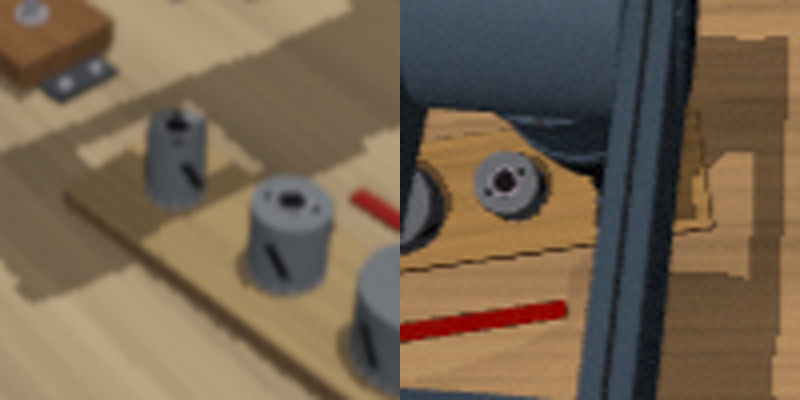

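The saw is upright again, with its top centre at about scene (344.4, 220.2). I'll recompute its position.

```bash
python3 -c "
from h import *
im=env.get_image('scene')[:,:,::-1]
w=ray('scene',(300+179.5/4-.5,190+122.5/4-.5),66); print(w)
print('bottom expected px',proj('scene',(w[0],w[1],18)))
# top-face mask: brighter gray blob
g=im[205:245,330:360].astype(int); sat=g.max(2)-g.min(2); m=(sat<22)
ys,xs=np.nonzero(m); 
for r in range(0,40): print(205+r,''.join('#' if v else '.' for v in m[r]), g[r].mean(1).astype(int)[8:22].tolist()) if r%2==0 else None
go((w[0],w[1],46))
"
```

```text
[535.46451885  74.59951728  66.        ]
bottom expected px [343.93231813 236.00605741]
205 .............................. [146, 147, 147, 148, 149, 151, 151, 151, 152, 152, 154, 154, 154, 153]
207 .............................. [142, 144, 144, 146, 146, 147, 148, 149, 147, 146, 147, 145, 136, 128]
209 .............................. [141, 141, 140, 141, 141, 138, 128, 122, 108, 103, 104, 103, 96, 96]
211 .............................. [137, 133, 123, 114, 102, 95, 91, 91, 91, 92, 92, 93, 92, 94]
213 .............................. [97, 95, 90, 88, 87, 85, 87, 86, 88, 89, 91, 91, 91, 92]
215 .............................. [83, 84, 86, 85, 86, 85, 87, 96, 109, 111, 99, 90, 89, 89]
217 ..........####................ [80, 80, 80, 80, 77, 69, 75, 94, 113, 126, 124, 114, 108, 94]
219 ........#############......... [80, 77, 78, 72, 63, 46, 44, 66, 100, 116, 118, 115, 108, 96]
221 .......###############........ [76, 77, 81, 56, 29, 16, 16, 21, 40, 67, 87, 83, 77, 95]
223 .......###############........ [73, 75, 79, 78, 71, 67, 66, 69, 76, 82, 81, 75, 74, 93]
225 .......##############......... 
[... 369 characters left out ...]
70, 73, 76, 78, 79, 80, 78, 66, 48, 26, 34, 57, 72, 90]
235 ......###############......... [69, 73, 76, 77, 80, 80, 81, 79, 74, 50, 28, 32, 52, 71]
237 ......################........ [72, 73, 75, 77, 79, 80, 79, 80, 79, 74, 64, 56, 64, 76]
239 .......##############......... [76, 76, 79, 80, 79, 81, 82, 80, 80, 80, 79, 78, 85, 87]
241 .........##########........... [82, 85, 88, 82, 83, 91, 93, 86, 87, 91, 91, 88, 95, 103]
243 .............................. [82, 82, 84, 81, 82, 84, 89, 89, 91, 97, 111, 119, 131, 135]
t 6.65 tcp [539.3  73.8 135.4] yaw 96.3 zdown -1.0 F [ 0.  -0.1  0.2] open -0.1
to (np.float64(535.4645188450954), np.float64(74.5995172849382), 46) tool shift mm [ 1.2 -3.6 89.4]
```

Request:
{"method": "send_rows", "body": {
  "plan": [0.018,0,0,0,0.018,0,0,0,0.018,0,0,0,0.018,0,0,0,0.018,0,0,0,0,0,0,0,0,0,0,0,0,0,0,0,0,0,0,0,0,0,0,0],
  "jaw": 0.0854
}}

```text
t: 7.9
tcp_pos: [530.1, 162.8, 136.1]
tool_rot: [[-0.109, 0.994, 0.0], [0.994, 0.109, -0.0], [-0.0, 0.0, -1.0]]
contact_force: [0.4, -0.2, -0.2]
opening: 1.004
```

```bash
python3 -c "
from h import *
go((*S[44],46))
im=env.get_image('scene')[:,:,::-1]; tp=env.get_image('top')[:,:,::-1]
a=cv2.resize(im[190:290,320:420],None,fx=4,fy=4,interpolation=cv2.INTER_CUBIC)
b=cv2.resize(tp[170:235,250:315],None,fx=400/65,fy=400/65,interpolation=cv2.INTER_CUBIC)
cv2.imwrite('pics/l44.png',np.hstack([a,b]))"
```

```text
t 7.9 tcp [530.1 162.8 136.1] yaw 96.26 zdown -1.0 F [ 0.4 -0.2 -0.2] open 85.7
to (528.5, 163.4, 46) tool shift mm [ 0.7 -1.5 90.1]
```

View pics/l44.png

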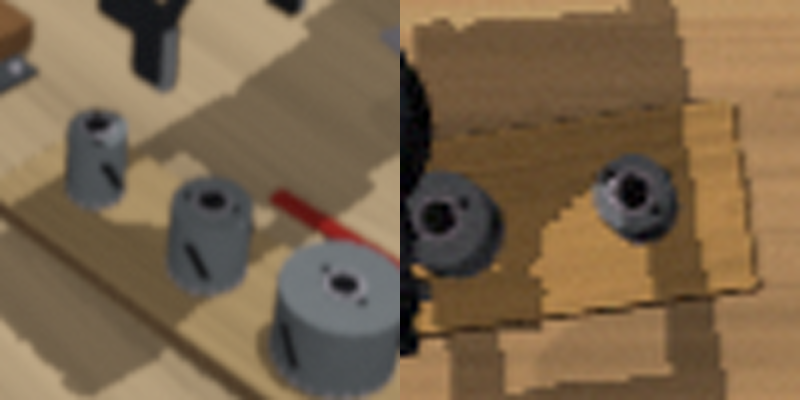

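The 35 is standing upright again at its original spot: its hole is at about top (287.4, 200.8), against (287.4, 200.4) before. I'll take the 44 first, since I'm now well centred on it.

Request:
{"method": "send_rows", "body": {
  "plan": [0.001,-0.0015,0.015,0,0,0,0.015,0,0,0,0.015,0,0,0,0.015,0,0,0,0.015,0,0,0,0.015,0,0,0,0,0,0,0,0,0,0,0,0,0,0,0,0,0]
}}

```text
t: 9.25
tcp_pos: [528.8, 164.1, 46.7]
tool_rot: [[-0.11, 0.994, 0.001], [0.994, 0.11, 0.0], [0.0, 0.001, -1.0]]
contact_force: [0.1, 1.0, -0.1]
opening: 1.004
```

Request:
{"method": "send_rows", "body": {
  "plan": [0,0,0,0,0,0,0,0,0,0,0,0,0,0,0,0,0,0,0,0,0,0,0,0,0,0,0,0,0,0,0,0,0,0,0,0,0,0,0,0],
  "jaw": 0.035
}}

```text
t: 10.5
tcp_pos: [528.4, 164.1, 46.1]
tool_rot: [[-0.11, 0.994, -0.0], [0.994, 0.11, 0.0], [0.0, -0.0, -1.0]]
contact_force: [0.2, 0.3, 0.5]
opening: 0.408
```

```bash
python3 -c "
from h import *
go()
im=env.get_image('scene')[:,:,::-1]; tp=env.get_image('top')[:,:,::-1]
a=cv2.resize(im[160:290,300:430],None,fx=400/130,fy=400/130,interpolation=cv2.INTER_CUBIC)
b=cv2.resize(tp[170:235,230:295],None,fx=400/65,fy=400/65,interpolation=cv2.INTER_CUBIC)
cv2.imwrite('pics/m44.png',np.hstack([a,b]))"
```

```text
t 10.5 tcp [528.4 164.1  46.1] yaw 96.3 zdown -1.0 F [0.2 0.3 0.5] open 34.9
```

View pics/m44.png

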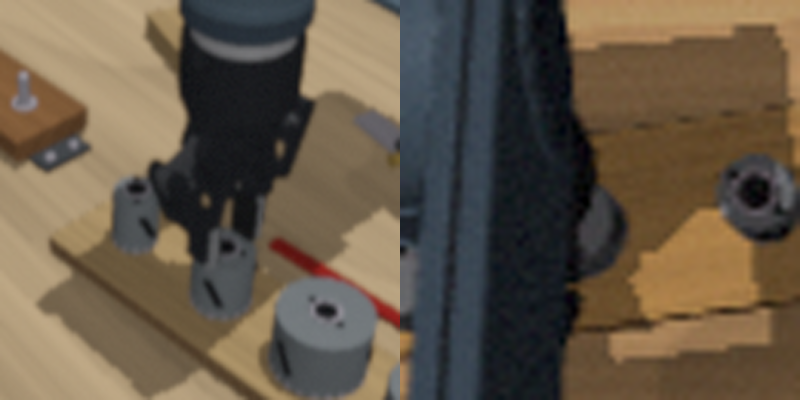

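```bash
python3 -c "
from h import *
o,R=state(); p=o['tcp_pos']
f=lambda q:((proj('scene',q)-[300,160]+.5)*400/130-.5).round(0)
g=lambda q:((proj('top',q)-[230,170]+.5)*400/65-.5).round(0)
for s in(-1,1):
  for z in(30,45,66,80): q=p+R[:,1]*s*17.5; q[2]=z; print(s,z,f(q))
print('saw top',f((528.5,163.4,66)),'bottom',f((528.5,163.4,18)),'top rim +-x',f((506.5,163.4,66)),f((550.5,163.4,66)))
print(o['qpos'])
"
```

```text
-1 30 [239. 276.]
-1 45 [240. 260.]
-1 66 [242. 238.]
-1 80 [244. 223.]
1 30 [205. 299.]
1 45 [206. 283.]
1 66 [208. 261.]
1 80 [209. 246.]
saw top [224. 249.] bottom [220. 299.] top rim +-x [249. 236.] [200. 262.]
[ 5.69694291e+00  2.46151487e+01  9.93764889e+01  1.51558771e-03
  5.60095593e+01 -6.03834397e-01]
```

The picture shows the fingertips level with the saw's top (z≈66), although the reported TCP z is 46. So the jaws closed above the saw, and the tips seem to be about 30 mm higher than the interface text implies. I'll open, go down in small steps and look, watching the force.

Request:
{"method": "send_rows", "body": {
  "plan": [0,0,-0.005,0,0,0,-0.005,0,0,0,0,0,0,0,0,0,0,0,0,0,0,0,0.005,0,0,0,0.005,0,0,0,0.005,0,0,0,0.005,0,0,0,0,0],
  "jaw": 0.0854
}}

```text
t: 11.85
tcp_pos: [527.9, 164.0, 35.5]
tool_rot: [[-0.11, 0.994, -0.001], [0.994, 0.11, -0.0], [0.0, -0.001, -1.0]]
contact_force: [-1.2, -0.7, -0.3]
opening: 0.997
```

```bash
python3 -c "
from h import *
go()
im=env.get_image('scene')[:,:,::-1]
cv2.imwrite('pics/n44.png',cv2.resize(im[110:290,290:470],None,fx=3.3,fy=3.3,interpolation=cv2.INTER_CUBIC))
o,R=state(); p=o['tcp_pos']
f=lambda q:((proj('scene',q)-[290,110]+.5)*3.3-.5).round(0)
for s in(-1,1):
  for z in(18,35,50,66,80): q=p+R[:,1]*s*50; q[2]=z; print(s,z,f(q))
"
```

```text
t 11.85 tcp [527.9 164.   35.5] yaw 96.3 zdown -1.0 F [-1.2 -0.7 -0.3] open 85.2
-1 18 [320. 451.]
-1 35 [322. 433.]
-1 50 [324. 416.]
-1 66 [326. 398.]
-1 80 [328. 382.]
1 18 [216. 523.]
1 35 [217. 504.]
1 50 [218. 487.]
1 66 [219. 469.]
1 80 [220. 452.]
```

View pics/n44.png

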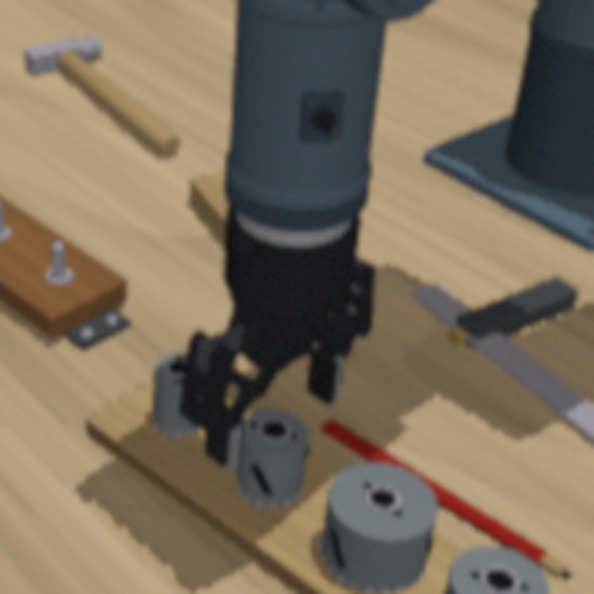

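Fingertips at about (222,462) and (325,400) match points at z≈66, with the TCP reading 35.5. The reported z is therefore about 33 mm low relative to the fingers. I'll go lower in small steps with the force as a guard.

Request:
{"method": "send_rows", "body": {
  "plan": [0,0,0.003,0,0,0,0.003,0,0,0,0.003,0,0,0,0.003,0,0,0,0.003,0,0,0,0.003,0,0,0,0.003,0,0,0,0.0,0,0,0,0,0,0,0,0,0]
}}

```text
t: 13.15
tcp_pos: [528.5, 164.1, 15.2]
tool_rot: [[-0.11, 0.994, 0.0], [0.994, 0.11, 0.0], [0.0, 0.0, -1.0]]
contact_force: [0.4, 0.7, -0.8]
opening: 0.996
```

```bash
python3 -c "
from h import *
go()
im=env.get_image('scene')[:,:,::-1]
cv2.imwrite('pics/o44.png',cv2.resize(im[180:280,320:420],None,fx=5,fy=5,interpolation=cv2.INTER_CUBIC))
o,R=state(); p=o['tcp_pos']
f=lambda q:((proj('scene',q)-[320,180]+.5)*5-.5).round(0)
for s in(-1,1):
  for z in(18,35,50,66): q=p+R[:,1]*s*50; q[2]=z; print(s,z,f(q))
"
```

```text
t 13.15 tcp [528.5 164.1  15.2] yaw 96.3 zdown -1.0 F [ 0.4  0.7 -0.8] open 85.1
-1 18 [334. 334.]
-1 35 [338. 307.]
-1 50 [341. 281.]
-1 66 [344. 254.]
1 18 [178. 443.]
1 35 [179. 415.]
1 50 [181. 389.]
1 66 [182. 361.]
```

View pics/o44.png

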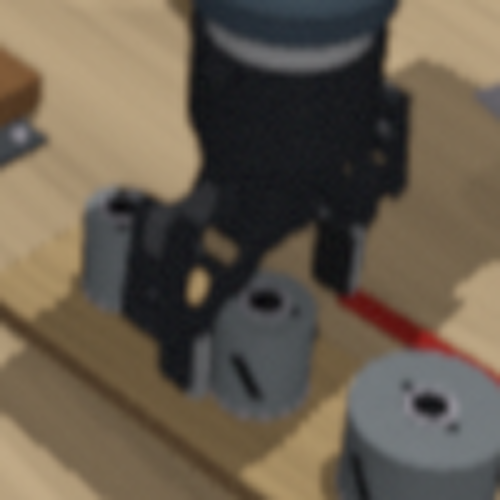

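No contact at TCP reading 15, and the tips at (188,393) and (338,290) correspond to z≈47. So the true height is the reading plus about 35 mm. I'll lower 8 mm more and grip.

Request:
{"method": "send_rows", "body": {
  "plan": [0,0,0.004,0,0,0,0.004,0,0,0,0,0,0,0,0,0,0,0,0,0,0,0,0,0,0,0,0,0,0,0,0,0,0,0,0,0,0,0,0,0],
  "jaw": 0.03
}}

```text
t: 14.45
tcp_pos: [528.4, 164.1, 7.1]
tool_rot: [[-0.11, 0.994, 0.0], [0.994, 0.11, -0.0], [-0.0, 0.0, -1.0]]
contact_force: [-0.2, -0.1, -1.2]
opening: 0.511
```

Request:
{"method": "send_rows", "body": {
  "plan": [0,0,0,0,0,0,0,0,0,0,-0.005,0,0,0,-0.005,0,0,0,-0.005,0,0,0,-0.005,0,0,0,0,0,0,0,0,0,0,0,0,0,0,0,0,0]
}}

```text
t: 15.7
tcp_pos: [528.2, 164.1, 26.9]
tool_rot: [[-0.11, 0.994, -0.0], [0.994, 0.11, -0.0], [0.0, -0.0, -1.0]]
contact_force: [0.1, -0.7, -1.3]
opening: 0.507
```

```bash
python3 -c "
from h import *
go((*P[44],90))"
```

```text
t 15.7 tcp [528.2 164.1  26.9] yaw 96.3 zdown -1.0 F [ 0.1 -0.7 -1.3] open 43.3
to (536, -276, 90) tool shift mm [-438.2  -40.6  -63.1]
```

Gripped: opening 43.3 mm, and the weight reads about 1.3 N. Now I'll carry it to pin 3.

Request:
{"method": "send_rows", "body": {
  "plan": [0,0,-0.021,0,0,0,-0.021,0,0,0,-0.021,0,-0.04,-0.004,0,0,-0.055,-0.005,0,0,-0.055,-0.005,0,0,-0.055,-0.005,0,0,-0.055,-0.005,0,0,-0.055,-0.005,0,0,-0.055,-0.005,0,0]
}}

```text
t: 16.95
tcp_pos: [535.0, -209.2, 90.0]
tool_rot: [[-0.11, 0.994, 0.0], [0.994, 0.11, 0.0], [0.0, 0.0, -1.0]]
contact_force: [0.9, 0.1, -1.9]
opening: 0.506
```

Request:
{"method": "send_rows", "body": {
  "plan": [-0.045,-0.005,0,0,-0.023,-0.002,0,0,0,0,0,0,0,0,0,0,0,0,0,0,0,0,0,0,0,0,0,0,0,0,0,0,0,0,0,0,0,0,0,0]
}}

```text
t: 18.2
tcp_pos: [535.7, -275.8, 90.1]
tool_rot: [[-0.11, 0.994, -0.0], [0.994, 0.11, 0.0], [0.0, 0.0, -1.0]]
contact_force: [-0.3, 0.7, -1.5]
opening: 0.511
```

```bash
python3 -c "
from h import *
go((*P[44],90),(*P[44],20))
im=env.get_image('scene')[:,:,::-1]
cv2.imwrite('pics/p44.png',cv2.resize(im[110:250,220:380],None,fx=4,fy=4,interpolation=cv2.INTER_CUBIC))
f=lambda q:((proj('scene',q)-[220,110]+.5)*4-.5).round(0)
o,R=state();p=o['tcp_pos']
print(f((p[0],p[1],101)),f((p[0],p[1],149)),f((*P[44],60)))
"
```

```text
t 18.2 tcp [ 535.7 -275.8   90.1] yaw 96.3 zdown -1.0 F [-0.3  0.7 -1.5] open 43.7
to (536, -276, 90) tool shift mm [-0.2  0.3  0.1]
to (536, -276, 20) tool shift mm [-0.2  0.3 70.1]
[202. 152.] [195.  90.] [207. 202.]
```

View pics/p44.png

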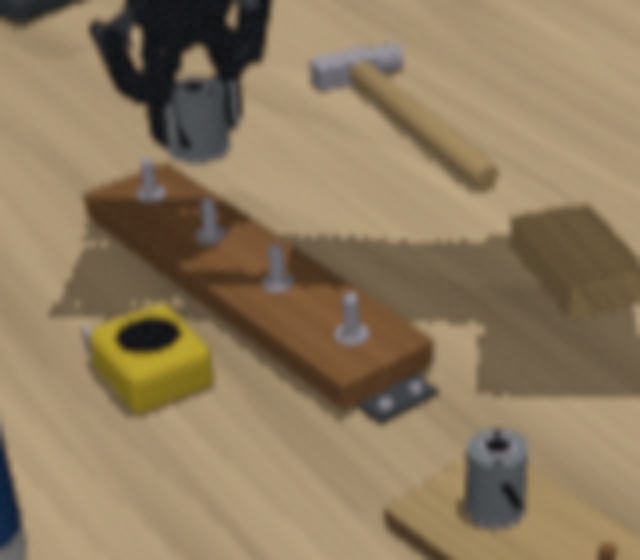

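The saw is held upright at about (197,115), right above pin 3, whose tip at (209,203) matches the predicted (207,202). Lowering it.

Request:
{"method": "send_rows", "body": {
  "plan": [0,0,0.01,0,0,0,0.01,0,0,0,0.01,0,0,0,0.01,0,0,0,0.01,0,0,0,0.008,0,0,0,0.006,0,0,0,0.004,0,0,0,0.002,0,0,0,0,0]
}}

```text
t: 19.5
tcp_pos: [535.8, -275.8, 20.2]
tool_rot: [[-0.11, 0.994, 0.0], [0.994, 0.11, -0.0], [-0.0, 0.0, -1.0]]
contact_force: [0.0, -0.9, -2.6]
opening: 0.508
```

Request:
{"method": "send_rows", "body": {
  "plan": [0,0,0.001,0,0,0,0,0,0,0,0,0,0,0,0,0,0,0,-0.002,0,0,0,-0.01,0,0,0,-0.015,0,0,0,-0.015,0,0,0,-0.015,0,0,0,-0.015,0],
  "jaw": 0.0854
}}

```text
t: 20.75
tcp_pos: [535.8, -275.9, 92.5]
tool_rot: [[-0.11, 0.994, 0.001], [0.994, 0.11, -0.0], [-0.001, 0.001, -1.0]]
contact_force: [-0.1, -0.7, 0.5]
opening: 0.997
```

```bash
python3 -c "
from h import *
go((540,78,90))
im=env.get_image('scene')[:,:,::-1]
cv2.imwrite('pics/q44.png',cv2.resize(im[110:250,220:380],None,fx=4,fy=4,interpolation=cv2.INTER_CUBIC))
f=lambda q:((proj('scene',q)-[220,110]+.5)*4-.5).round(0)
print(f((*P[44],78)),f((*P[44],30)))
"
```

```text
t 20.75 tcp [ 535.8 -275.9   92.5] yaw 96.3 zdown -1.0 F [-0.1 -0.7  0.5] open 85.2
to (540, 78, 90) tool shift mm [351.3  43.    2.4]
[204. 180.] [211. 237.]
```

View pics/q44.png

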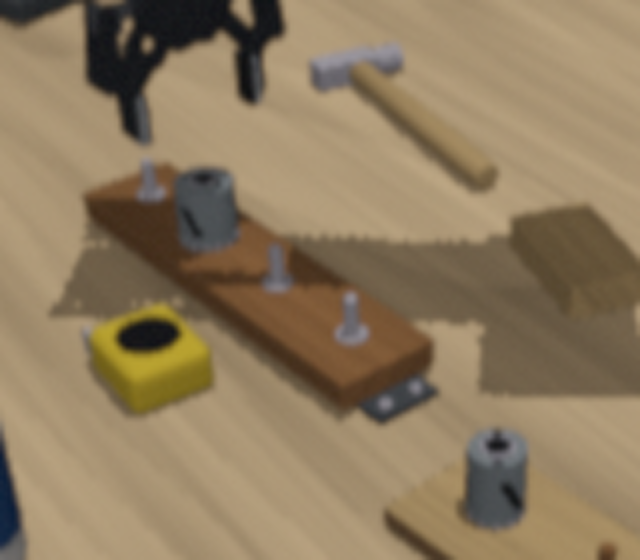

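The 44 stands on pin 3, top at (206,180) against a predicted (204,180). I'll re-measure saw 35 from the unobstructed top view.

```bash
cat >> h.py <<'E'
def holes():
    tp=env.get_image('top').astype(float).mean(2); sc=env.get_image('scene').astype(float).mean(2)
    for k,s in S.items():
        r=[]
        for n,im in(('top',tp),('scene',sc)):
            u,v=proj(n,(*s,66)); U,V=int(round(u)),int(round(v)); w=3
            g=im[V-w:V+w+1,U-w:U+w+1]; wt=np.clip(np.percentile(g,60)-15-g,0,None); yy,xx=np.mgrid[V-w:V+w+1,U-w:U+w+1]
            r.append(ray(n,((wt*xx).sum()/wt.sum(),(wt*yy).sum()/wt.sum()),66)[:2].round(1))
        print(k,*r)
E
python3 -c "
from h import *
holes()"
```

```text
54 [509.5 330.9] [506.5 327.9]
65 [516.9 248.4] [513.9 245.2]
44 [525.8 158.6] [nan nan]
35 [539.9  78.4] [537.7  75.8]h.py:24: RuntimeWarning: invalid value encountered in scalar divide
  r.append(ray(n,((wt*xx).sum()/wt.sum(),(wt*yy).sum()/wt.sum()),66)[:2].round(1))
```

Request:
{"method": "send_rows", "body": {
  "plan": [0.04,0.004,0,0,0.054,0.0065,0,0,0.054,0.0065,0,0,0.054,0.0065,0,0,0.054,0.0065,0,0,0.054,0.0065,0,0,0.041,0.0055,0,0,0,0,0.015,0,0,0,0.015,0,0,0,0.01,0]
}}

```text
t: 22.15
tcp_pos: [538.1, 76.6, 49.4]
tool_rot: [[-0.108, 0.994, -0.002], [0.994, 0.108, -0.0], [0.0, -0.002, -1.0]]
contact_force: [0.2, -0.8, -0.9]
opening: 1.0
```

Request:
{"method": "send_rows", "body": {
  "plan": [0.001,0.001,0.008,0,0,0,0.01,0,0,0,0.01,0,0,0,0.01,0,0,0,0.004,0,0,0,0,0,0,0,0,0,0,0,0,0,0,0,0,0,0,0,0,0]
}}

```text
t: 23.4
tcp_pos: [539.9, 78.8, 9.3]
tool_rot: [[-0.11, 0.994, 0.0], [0.994, 0.11, -0.0], [-0.0, 0.0, -1.0]]
contact_force: [0.0, 0.7, -0.6]
opening: 1.002
```

Request:
{"method": "send_rows", "body": {
  "plan": [0,0,0,0,0,0,0,0,0,0,0,0,0,0,0,0,0,0,0,0,0,0,0,0,0,0,0,0,0,0,0,0,0,0,0,0,0,0,0,0],
  "jaw": 0.02
}}

```text
t: 24.65
tcp_pos: [539.8, 78.8, 9.3]
tool_rot: [[-0.11, 0.994, 0.0], [0.994, 0.11, -0.0], [-0.0, 0.0, -1.0]]
contact_force: [-1.9, -0.4, 4.4]
opening: 0.406
```

Saw 35 is gripped, opening 34.7 mm. Carrying it to pin 4.

Request:
{"method": "send_rows", "body": {
  "plan": [0,0,-0.0205,0,0,0,-0.0205,0,0,0,-0.0205,0,0,0,-0.0205,0,-0.04,-0.004,0,0,-0.056,-0.0058,0,0,-0.056,-0.0058,0,0,-0.056,-0.0058,0,0,-0.056,-0.0058,0,0,-0.056,-0.0058,0,0]
}}

```text
t: 25.9
tcp_pos: [541.8, -244.6, 90.5]
tool_rot: [[-0.11, 0.994, -0.0], [0.994, 0.11, 0.0], [0.0, -0.0, -1.0]]
contact_force: [0.1, 0.1, -0.8]
opening: 0.402
```

Request:
{"method": "send_rows", "body": {
  "plan": [-0.056,-0.006,0,0,-0.04,-0.004,0,0,-0.021,-0.002,0,0,0,0,0,0,0,0,0,0,0,0,0,0,0,0,0,0,0,0,0,0,0,0,0,0,0,0,0,0]
}}

```text
t: 27.15
tcp_pos: [543.1, -360.5, 91.1]
tool_rot: [[-0.11, 0.994, 0.0], [0.994, 0.11, -0.0], [-0.0, 0.0, -1.0]]
contact_force: [0.6, -0.2, -0.8]
opening: 0.406
```

```bash
python3 -c "
from h import *
go((*P[35],22))
im=env.get_image('scene')[:,:,::-1]
cv2.imwrite('pics/p35.png',cv2.resize(im[90:230,220:380],None,fx=4,fy=4,interpolation=cv2.INTER_CUBIC))
f=lambda q:((proj('scene',q)-[220,90]+.5)*4-.5).round(0)
o,R=state();p=o['tcp_pos']
print(f((p[0],p[1],100)),f((p[0],p[1],148)),f((*P[35],60)))
"
```

```text
t 27.15 tcp [ 543.1 -360.5   91.1] yaw 96.3 zdown -1.0 F [ 0.6 -0.2 -0.8] open 34.7
to (543, -360.5, 22) tool shift mm [-0.  -0.1 69.1]
[140. 193.] [132. 133.] [147. 240.]
```

View pics/p35.png

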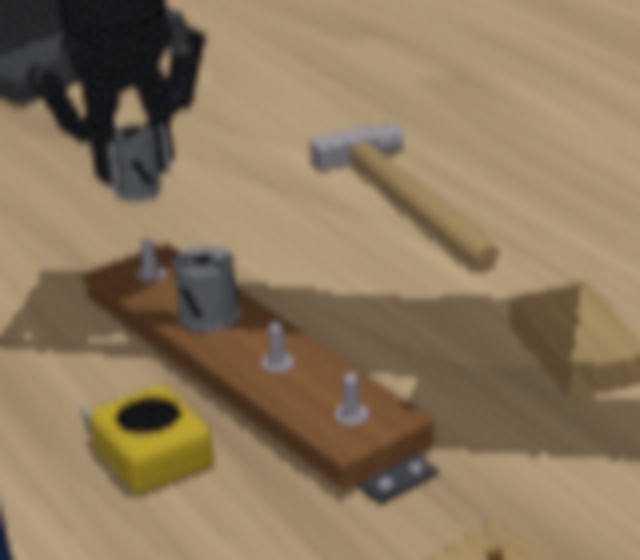

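The 35 is held level with its bottom at (138,190), predicted (140,193), above pin 4. Lowering it.

Request:
{"method": "send_rows", "body": {
  "plan": [0,0,0.01,0,0,0,0.01,0,0,0,0.01,0,0,0,0.01,0,0,0,0.01,0,0,0,0.008,0,0,0,0.006,0,0,0,0.003,0,0,0,0.002,0,0,0,0,0]
}}

```text
t: 28.45
tcp_pos: [543.1, -360.5, 22.2]
tool_rot: [[-0.11, 0.994, 0.0], [0.994, 0.11, -0.0], [-0.0, 0.0, -1.0]]
contact_force: [-0.7, -0.2, -0.4]
opening: 0.412
```

Request:
{"method": "send_rows", "body": {
  "plan": [0,0,0.0005,0,0,0,0,0,0,0,0,0,0,0,0,0,0,0,-0.002,0,0,0,-0.01,0,0,0,-0.015,0,0,0,-0.015,0,0,0,-0.015,0,0,0,-0.015,0],
  "jaw": 0.0854
}}

```text
t: 29.7
tcp_pos: [543.2, -360.6, 95.1]
tool_rot: [[-0.11, 0.994, 0.001], [0.994, 0.11, -0.001], [-0.001, 0.0, -1.0]]
contact_force: [-0.3, -0.4, 0.3]
opening: 0.997
```

Request:
{"method": "send_rows", "body": {
  "plan": [0.04,0.003,0,0,0.056,0.0035,0,0,0.056,0.0035,0,0,0.056,0.0035,0,0,0.056,0.0035,0,0,0.056,0.0035,0,0,0.056,0.0035,0,0,0.056,0.0035,0,0,0.056,0.0035,0,0,0.056,0.0035,0,0]
}}

```text
t: 30.95
tcp_pos: [517.6, 185.9, 94.5]
tool_rot: [[-0.11, 0.994, 0.001], [0.994, 0.11, 0.0], [-0.0, 0.001, -1.0]]
contact_force: [0.7, -0.5, 0.2]
opening: 1.001
```

Request:
{"method": "send_rows", "body": {
  "plan": [0.043,0.003,0,0,0.02,0.002,0,0,0,0,0.012,0,0,0,0.012,0,0,0,0.012,0,0,0,0,0,0,0,0,0,0,0,0,0,0,0,0,0,0,0,0,0]
}}

```text
t: 32.2
tcp_pos: [515.8, 247.3, 57.9]
tool_rot: [[-0.11, 0.994, 0.0], [0.994, 0.11, 0.0], [0.0, 0.001, -1.0]]
contact_force: [0.3, -0.1, -1.2]
opening: 1.001
```

```bash
python3 -c "
from h import *
go((515.5,246.8,8))
K=P[35]
tp=env.get_image('top')[:,:,::-1]; sc=env.get_image('scene')[:,:,::-1]
a=cv2.resize(tp[180:230,340:460],None,fx=5,fy=5,interpolation=cv2.INTER_CUBIC)
b=cv2.resize(sc[110:290,250:430],None,fx=1,fy=1)
b=cv2.resize(sc[170:290,320:440],None,fx=2.5,fy=2.5,interpolation=cv2.INTER_CUBIC); c=np.zeros((300,600,3),np.uint8); c[:,:300]=b; c[:,300:]=cv2.resize(sc[130:210,230:310],(300,300),interpolation=cv2.INTER_CUBIC)
cv2.imwrite('pics/r.png',np.vstack([a,c]))
for k in(35,44): print(k,((proj('top',(*P[k],78))-[340,180]+.5)*5-.5).round(0), ((proj('scene',(*P[k],78))-[230,130]+.5)*3.75-.5).round(0)+[300,250])
"
```

```text
t 32.2 tcp [515.8 247.3  57.9] yaw 96.31 zdown -1.0 F [ 0.3 -0.1 -1.2] open 85.5
to (515.5, 246.8, 8) tool shift mm [-0.5 -0.4 49.9]
35 [559.  88.] [397. 306.]
44 [401. 103.] [454. 344.]
```

View pics/r.png

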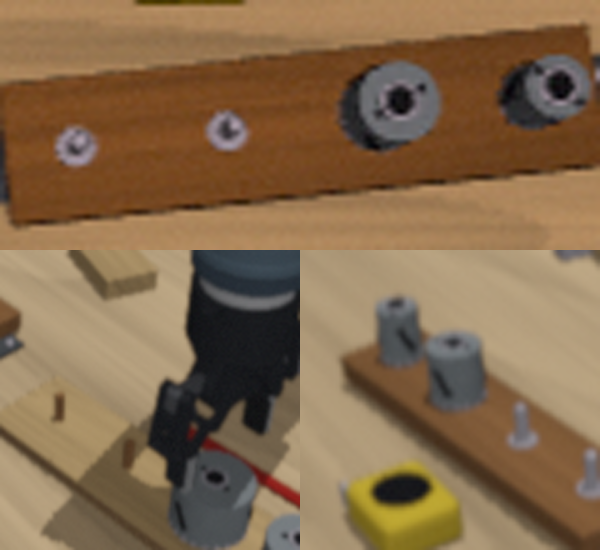

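Both placed saws sit upright and centred: holes at (401,102) and (560,87), predicted (401,103) and (559,88). The gripper is aligned over the 65, so I'll descend and grip.

Request:
{"method": "send_rows", "body": {
  "plan": [-0.0005,-0.0005,0.01,0,0,0,0.01,0,0,0,0.01,0,0,0,0.01,0,0,0,0.008,0,0,0,0.004,0,0,0,0,0,0,0,0,0,0,0,0,0,0,0,0,0]
}}

```text
t: 33.55
tcp_pos: [515.4, 246.7, 5.9]
tool_rot: [[-0.11, 0.994, 0.001], [0.994, 0.11, 0.0], [0.0, 0.001, -1.0]]
contact_force: [-0.2, -0.5, -0.4]
opening: 1.005
```

Request:
{"method": "send_rows", "body": {
  "plan": [0,0,0,0,0,0,0,0,0,0,0,0,0,0,0,0,0,0,0,0,0,0,0,0,0,0,0,0,0,0,0,0,0,0,0,0,0,0,0,0],
  "jaw": 0.05,
  "grip_force": 50
}}

```text
t: 34.8
tcp_pos: [515.2, 246.6, 6.3]
tool_rot: [[-0.11, 0.994, 0.0], [0.994, 0.11, -0.0], [-0.0, 0.0, -1.0]]
contact_force: [-1.8, -0.4, 5.1]
opening: 0.76
```

Gripped at 64.9 mm. Carrying it to pin 2.

Request:
{"method": "send_rows", "body": {
  "plan": [0,0,-0.021,0,0,0,-0.021,0,0,0,-0.021,0,0,0,-0.021,0,-0.04,-0.003,0,0,-0.056,-0.0047,0,0,-0.056,-0.0047,0,0,-0.056,-0.0047,0,0,-0.056,-0.0047,0,0,-0.056,-0.0047,0,0]
}}

```text
t: 36.05
tcp_pos: [523.5, -76.0, 89.3]
tool_rot: [[-0.11, 0.994, -0.001], [0.994, 0.11, 0.0], [0.0, -0.001, -1.0]]
contact_force: [0.5, -0.4, -1.9]
opening: 0.757
```

Request:
{"method": "send_rows", "body": {
  "plan": [-0.056,-0.005,0,0,-0.04,-0.003,0,0,-0.021,-0.002,0,0,0,0,0,0,0,0,0,0,0,0,0,0,0,0,0,0,0,0,0,0,0,0,0,0,0,0,0,0]
}}

```text
t: 37.3
tcp_pos: [526.9, -191.7, 89.6]
tool_rot: [[-0.11, 0.994, 0.0], [0.994, 0.11, 0.0], [-0.0, 0.0, -1.0]]
contact_force: [0.5, -0.0, -2.4]
opening: 0.76
```

Request:
{"method": "send_rows", "body": {
  "plan": [0,0,0.01,0,0,0,0.01,0,0,0,0.01,0,0,0,0.01,0,0,0,0.01,0,0,0,0.008,0,0,0,0.006,0,0,0,0.004,0,0,0,0.0025,0,0,0,0,0]
}}

```text
t: 38.55
tcp_pos: [526.9, -191.7, 19.1]
tool_rot: [[-0.11, 0.994, -0.0], [0.994, 0.11, 0.0], [0.0, -0.0, -1.0]]
contact_force: [0.6, 0.7, -2.3]
opening: 0.755
```

Request:
{"method": "send_rows", "body": {
  "plan": [0,0,0,0,0,0,0,0,0,0,0,0,0,0,0,0,0,0,-0.002,0,0,0,-0.01,0,0,0,-0.015,0,0,0,-0.015,0,0,0,-0.015,0,0,0,-0.015,0],
  "jaw": 0.0854
}}

```text
t: 39.8
tcp_pos: [527.1, -191.8, 92.5]
tool_rot: [[-0.11, 0.994, 0.001], [0.994, 0.11, -0.0], [-0.0, 0.001, -1.0]]
contact_force: [-0.5, 0.4, -0.7]
opening: 1.0
```

Request:
{"method": "send_rows", "body": {
  "plan": [0.04,0.003,0,0,0.056,0.004,0,0,0.056,0.004,0,0,0.056,0.004,0,0,0.056,0.004,0,0,0.056,0.004,0,0,0.056,0.004,0,0,0.056,0.004,0,0,0.056,0.004,0,0,0.032,0.003,0,0]
}}

```text
t: 41.05
tcp_pos: [507.1, 332.2, 91.9]
tool_rot: [[-0.112, 0.994, 0.001], [0.994, 0.112, 0.001], [0.001, 0.001, -1.0]]
contact_force: [-0.0, -0.7, -0.1]
opening: 1.002
```

Request:
{"method": "send_rows", "body": {
  "plan": [0,0,0.01,0,0,0,0.012,0,0,0,0.012,0,0,0,0,0,0,0,0,0,0,0,0,0,0,0,0,0,0,0,0,0,0,0,0,0,0,0,0,0]
}}

```text
t: 42.3
tcp_pos: [507.6, 329.3, 57.1]
tool_rot: [[-0.11, 0.994, 0.0], [0.994, 0.11, -0.0], [-0.0, 0.0, -1.0]]
contact_force: [-0.8, -0.1, 0.4]
opening: 1.002
```

```bash
python3 -W ignore -c "
from h import *
go((508,329.5,7)); holes()"
```

```text
t 42.3 tcp [507.6 329.3  57.1] yaw 96.31 zdown -1.0 F [-0.8 -0.1  0.4] open 85.6
to (508, 329.5, 7) tool shift mm [ 0.1  0.4 50.1]
54 [509.6 331.2] [506.4 327.9]
65 [515.8 242.3] [519.  243.3]
44 [525.9 158.7] [nan nan]
35 [535.7  74.9] [nan nan]
```

Request:
{"method": "send_rows", "body": {
  "plan": [0,0.0005,0.01,0,0,0,0.01,0,0,0,0.01,0,0,0,0.01,0,0,0,0.007,0,0,0,0.003,0,0,0,0,0,0,0,0,0,0,0,0,0,0,0,0,0]
}}

```text
t: 43.65
tcp_pos: [508.2, 329.4, 7.4]
tool_rot: [[-0.11, 0.994, 0.0], [0.994, 0.11, 0.0], [0.0, 0.0, -1.0]]
contact_force: [-0.1, 0.0, 0.2]
opening: 0.995
```

Request:
{"method": "send_rows", "body": {
  "plan": [0,0,0,0,0,0,0,0,0,0,0,0,0,0,0,0,0,0,0,0,0,0,0,0,0,0,0,0,0,0,0,0,0,0,0,0,0,0,0,0],
  "jaw": 0.04
}}

```text
t: 44.9
tcp_pos: [508.2, 329.4, 7.6]
tool_rot: [[-0.11, 0.994, 0.0], [0.994, 0.11, 0.0], [0.0, 0.0, -1.0]]
contact_force: [-1.3, -1.4, 5.5]
opening: 0.625
```

Request:
{"method": "send_rows", "body": {
  "plan": [0,0,-0.021,0,0,0,-0.021,0,0,0,-0.021,0,0,0,-0.021,0,-0.04,-0.003,0,0,-0.056,-0.0047,0,0,-0.056,-0.0047,0,0,-0.056,-0.0047,0,0,-0.056,-0.0047,0,0,-0.056,-0.0047,0,0]
}}

```text
t: 46.15
tcp_pos: [516.6, 6.6, 90.8]
tool_rot: [[-0.11, 0.994, -0.0], [0.994, 0.11, 0.0], [0.0, -0.0, -1.0]]
contact_force: [0.9, -0.2, -0.2]
opening: 0.628
```

Request:
{"method": "send_rows", "body": {
  "plan": [-0.056,-0.005,0,0,-0.04,-0.003,0,0,-0.0195,-0.002,0,0,0,0,0,0,0,0,0,0,0,0,0,0,0,0,0,0,0,0,0,0,0,0,0,0,0,0,0,0]
}}

```text
t: 47.4
tcp_pos: [519.6, -107.5, 91.1]
tool_rot: [[-0.11, 0.994, -0.0], [0.994, 0.11, 0.0], [0.0, 0.0, -1.0]]
contact_force: [0.7, 0.1, -0.8]
opening: 0.63
```

Request:
{"method": "send_rows", "body": {
  "plan": [0,0,0.01,0,0,0,0.01,0,0,0,0.01,0,0,0,0.01,0,0,0,0.01,0,0,0,0.008,0,0,0,0.006,0,0,0,0.004,0,0,0,0.003,0,0,0,0,0]
}}

```text
t: 48.65
tcp_pos: [519.6, -107.5, 20.1]
tool_rot: [[-0.11, 0.994, -0.0], [0.994, 0.11, 0.0], [0.0, -0.0, -1.0]]
contact_force: [-0.4, 0.7, -1.0]
opening: 0.624
```

Request:
{"method": "send_rows", "body": {
  "plan": [0,0,0,0,0,0,0,0,0,0,0,0,0,0,0,0,0,0,-0.002,0,0,0,-0.01,0,0,0,-0.015,0,0,0,-0.015,0,0,0,-0.015,0,0,0,-0.015,0],
  "jaw": 0.0854
}}

```text
t: 49.9
tcp_pos: [519.8, -107.6, 93.5]
tool_rot: [[-0.11, 0.994, 0.001], [0.994, 0.11, -0.0], [-0.0, 0.001, -1.0]]
contact_force: [-0.2, 0.3, 0.8]
opening: 0.998
```

Request:
{"method": "send_rows", "body": {
  "plan": [0.03,0,-0.02,0,0.05,0,-0.02,0,0.05,0,-0.01,0,0.05,0,0,0,0.05,0,0,0,0.05,0,0,0,0.03,0,0,0,0,0,0,0,0,0,0,0,0,0,0,0]
}}

```text
t: 51.15
tcp_pos: [485.9, 199.5, 142.3]
tool_rot: [[-0.108, 0.994, 0.0], [0.994, 0.108, -0.0], [-0.0, -0.0, -1.0]]
contact_force: [0.2, 0.2, -0.3]
opening: 1.0
```

```bash
python3 -c "
from h import *
go()
tp=env.get_image('top')[:,:,::-1]; sc=env.get_image('scene')[:,:,::-1]
a=cv2.resize(tp[175:235,335:465],(780,360),interpolation=cv2.INTER_CUBIC)
b=cv2.resize(sc[125:225,230:350],(288,240),interpolation=cv2.INTER_CUBIC); c=np.zeros((240,780,3),np.uint8); c[:,:288]=b
cv2.imwrite('pics/fin.png',np.vstack([a,c]))
for k in P: print(k,((proj('top',(*P[k],78))-[335,175]+.5)*6-.5).round(0), ((proj('scene',(*P[k],78))-[230,125]+.5)*2.4-.5).round(0)+[0,360])
"
```

```text
t 51.15 tcp [485.9 199.5 142.3] yaw 96.22 zdown -1.0 F [ 0.2  0.2 -0.3] open 85.4
54 [132. 195.] [185. 489.]
65 [322. 176.] [140. 459.]
44 [511. 153.] [ 98. 432.]
35 [701. 136.] [ 62. 407.]
```

View pics/fin.png

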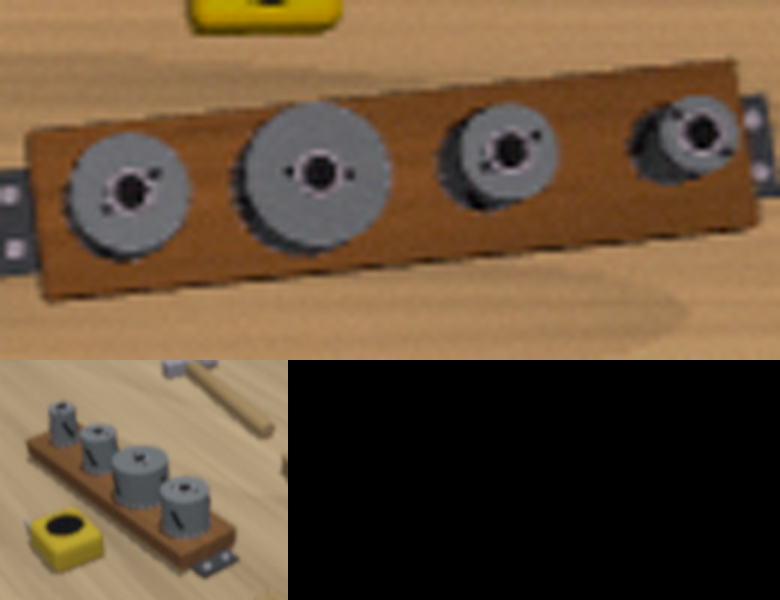

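All four stand upright on the rack. Their holes are at (130,191), (320,173), (511,151) and (702,132), within about 0.7 px (2 mm) of the predictions, in the order 54, 65, 44, 35. The arm is clear, so I'm handing in.

```bash
python3 -c "
from bench import env
print(env.hand_in())"
```

```text
the job is handed in; nothing more can be done
None
```

All four hole saws are on the drill-press rack in their original order, left to right 54, 65, 44, 35. I handed the job in at about 51 s.

**Last checks:**
- The final top and scene views show every saw upright, with its hole within about 2 mm of where it should be over its pin.
- The arm is clear of everything and the gripper force reads about zero.
- Grip openings were 53.4, 64.9, 43.3 and 34.7 mm, matching the four saw sizes.

**What went wrong or disagreed:**
- **Fingertip height:** the fingertips sat about 35 mm higher than the reported tool height and the interface text imply. I worked the difference out from the pictures and corrected for it.
- **First grasp of saw 35:** because of that, the jaws closed on top of the saw with about 43 N of upward force and tipped it briefly. It stood up again by itself and the second grasp was normal. I read that force as fingertip contact, not the gripper body's 40 N limit, but I can't confirm how it is judged.
- **First grasp of saw 44:** the jaws also closed above this saw once, without touching it.

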